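# Close a junction box: hook the cover under the lip, swing it down, latch it

### The job

Close the junction box. Take the steel cover from its stand, tilt it about 30 degrees and hook its lower end under the box's lip, then swing the raised end down flat onto the rim without letting it drop, and turn the red latch fully over it. Leave the loose things nearby where they are.

Things in the scene. Friction and masses are not known exactly. Their poses are not given: they have to be found in the camera images.
- cover_center (a point): Centre (half-way up) of the loose box cover: a plain grey steel plate 104 mm long (its x), 66 mm wide (its y), 10 mm thick (its z, outer face at +z), 0.06 to 0.11 kg, the same end for end. It starts lying flat, outer face up, on a plywood stand, its -x end towards the robot, its centre 85 mm above the bench. It can be gripped across its width.
- cover_end_a (a point): Middle of the cover's end face at its -x end (52 mm from its centre, half-way through the thickness): the end nearer the robot at the start. Axes as the cover's.
- cover_end_b (a point): Middle of the cover's end face at its +x end: the far end at the start. Axes as the cover's.
- box_cover: The same cover; origin at the centre of its underside, axes as at its centre. Its outer face stays up.
- stand_top (a point): Middle of the top of the fixed plywood stand that carries the cover, 80 mm above the bench; axes as the stand's, z up, x along the cover to about 5 degrees. Its top is 90 mm long and 44 mm wide, so the cover overhangs it by about 11 mm on each side; the top board is 10 mm thick, the two legs under it are narrower.
- box_seat (a point): Middle of the seat of the fixed grey junction box: at the height of the rim that carries the cover's underside, 45 mm above the bench. +x runs along the box from lip end (to the robot's right) to latch end, z up. Inner faces of the end walls at x = -55 (lip) and +57 mm (latch end, 6 mm above the rim). The closed cover's centre lies 5 mm above this point, at x = -3 to +5 mm; 1.5 is the middle.
- lip_edge (a point): Middle of the lip's lower free edge, 42 mm from the seat's middle towards -x, 12.5 mm above the rim; axes as the seat's. From here the lip, 4 mm thick and 80 mm wide, covers 13 mm to the inner face of the end wall. Cheeks 72 mm apart, from 3 to 21 mm behind this edge, guide the cover's sides.
- pivot_edge (a point): Edge where the rim's two rails begin, 32 mm from the seat's middle towards -x, at rim height; axes as the seat's. Between it and the lip-end wall the rim is cut away by 14 mm, so that a tilted cover can dip its low end under the lip and pivot on this edge. The rails measure 58 mm over both, so the cover overhangs them by 4 mm on each side; the long sides are open for fingers.
- latch (a joint): Angle (rad) of the red turn latch about a vertical axis on the box's middle line, 74 mm from the seat's middle at +x. 0: points to the box's +y, clear of the cover (starts at 0 to 0.2). Turns counter-clockwise seen from above, to its stop at 1.57: points to the box's -x over the cover. 37 mm long; its underside is 13 mm above the rim, so a raised cover blocks it. Stays where left (0.03 N m).
- latch_grip (a point): Point to grip on the latch: its upright wing, 9 mm thick (its x), 34 mm long (its y, the way the latch points), standing from 17 to 45 mm above the rim; the point lies 34 mm above the rim, 11 mm below the wing's top, 9 mm out from the hinge axis along the latch.
- union: Loose rusty pipe union, 47x54x47 mm, origin under its centre; a bystander.
- carton: Loose small carton with a red-orange lid, 76x53x62 mm, origin under its centre; a bystander.
- tape: Loose roll of white seal tape, 49 mm across, 14 mm high, lying flat, origin under its centre; a bystander.

How it is judged:
On the way, in this order (a step that is already met when the one before it is completed fails the run):
1. one end of the cover is under the lip while the cover is still tilted by more than 20 degrees (((x of cover_end_a in the frame of box_seat between -0.06 and -0.0445 m and z of cover_end_a in the frame of box_seat between -0.03 and 0.0125 m and y of cover_end_a in the frame of box_seat between -0.01 and 0.01 m) or (x of cover_end_b in the frame of box_seat between -0.06 and -0.0445 m and z of cover_end_b in the frame of box_seat between -0.03 and 0.0125 m and y of cover_end_b in the frame of box_seat between -0.01 and 0.01 m)) and angle between cover_center's own z axis and vertical between 0.35 and 1 rad), for 0.2 s.
2. the cover lies flat on the rim with one end under the lip (((x of cover_end_a in the frame of box_seat between -0.06 and -0.0445 m and z of cover_end_a in the frame of box_seat between -0.03 and 0.0125 m and y of cover_end_a in the frame of box_seat between -0.01 and 0.01 m) or (x of cover_end_b in the frame of box_seat between -0.06 and -0.0445 m and z of cover_end_b in the frame of box_seat between -0.03 and 0.0125 m and y of cover_end_b in the frame of box_seat between -0.01 and 0.01 m)) and z of cover_center in the frame of box_seat between 0.003 and 0.0075 m and x of cover_center in the frame of box_seat between -0.005 and 0.0075 m and y of cover_center in the frame of box_seat between -0.006 and 0.006 m and angle between cover_center's own z axis and vertical below 0.035 rad), for 0.2 s.
At the end, for the whole second after the job is handed in: The cover lies at rest flat on the rim (within 2 degrees, centre 3 to 7.5 mm above the seat, -5 to +7.5 mm along and within 6 mm across), one end at least 2.5 mm under the lip, and the latch is turned over it past 1.35 rad (all of step 2 and value of joint latch above 1.35 rad and linear speed of box_cover below 0.01 m/s); the robot touches nothing.
It fails at once if the cover's raised end is dropped or slammed onto the box (turning faster than 5 rad/s there) (horizontal distance between cover_center and box_seat below 0.08 m and angular speed of box_cover above 5 rad/s).
It fails at once if a loose bystander is moved by more than 20 mm (distance of any of union, carton, tape from where it was at the start of the episode above 0.02 m).
It also fails if it takes over 69 s, if anything falls off the work surface, if the arm or the gripper's body presses on something with over 40 N, if the wrist force passes 120 N, or if a joint passes its speed limit or range.

### The arm

A 7-joint arm with a two-finger parallel gripper is mounted at the origin on a cart in front of the work surface, level with it; the furniture and walls round the work are solid. World frame = base frame: x ahead of the robot, y to its left, z up, the work surface at z = 0. Lengths are in m, angles in rad, forces in N, time in s.
With the tool pointing down it reaches from about 0.425 to 0.825 m from the base axis. Payload 3.6 kg.
Tool frame: the origin (TCP) lies midway between the tips of the shut fingers; the grasp point (between the pads) lies 19 mm behind it; z points along the fingers, y is the line along which they close (so a half turn about z gives the same grasp; the last joint's range is limited). The gripper opens to 93 mm and grips with 3 to 60 N. Pads are 15 mm wide; open, the fingers measure 128 mm over their backs; the gripper's body (75 mm by 188 mm) begins 65 mm behind the grasp point.
Start: joints at [1.212, 0.615, -0.013, 1.423, 0.008, 1.103, -0.04], TCP at [0.212, -0.614, 0.219] pointing down, gripper open.
Joint ranges: [-3.12, 3.12], [-0.3, 2.06], [-1.34, 1.32], [0.26, 2.42], [-1.36, 4.5], [0.01, 1.98], [-2.84, 2.84]. Speed limits (rad/s): [2.79, 2.79, 3.14, 3.14, 3.14, 3.14, 3.14].

### API

Orientations are given as [roll, pitch, yaw] about the fixed x, y, z axes, in that order (R = Rz(yaw) Ry(pitch) Rx(roll)).
In Python, from cell import monitor, eyes, ticket gives the robot as it stands.
- The arm moves only by the tool drive_tool, never from a script. Its argument "moves" is a list of rows, each a list of 4 numbers: the shift along the tool's x, y, z in cm, then the turn about the tool's z in rad. In form: [[dx, dy, dz, turn], ...]. A call has 1 to 12 rows; each row shifts and turns the commanded pose from where the row before left it, along the tool's axes as they then stand; what a row does not reach is not made up. A row lasts 1/8 s, in which the tool goes at most 62.5 mm and 10.7 degrees, less where a joint would pass 70% of its speed; a pose out of reach is approached as far as the arm can. A call is refused whole if a number of a shift passes 6.25 or a number of a turn 0.188, either way. A call with a gripper value outside its range is refused whole. "claw" is the closure in counts, from 0 (fully open) to 255 (shut), set as the call begins (left out, the last holds). The fingers move at their own pace and stop on an object; "grip_force" is the grip in N (left out, the last holds). Time passes only in rows, so rows that do not move let the fingers close. It gives the time, the measured TCP pose, the force, the opening and the grip force at its end, in the units of the state.
- monitor.get_state(): the state, without advancing time (a new reading comes with each control period).
- eyes.read_camera(name): name is "side" or "top" or "wrist"; returns a dict with "pixels" (400x640x3 uint8, red, green, blue), "mtx" (3x3 intrinsics, pixels), "T" (4x4, takes a point from camera to world coordinates). Camera axes: x right, y down, z forward; pixel columns grow to the right and rows downward; lengths in m; the calibration is good to about 2 mm. A picture is of the moment at which its call begins. There is no depth.
- ticket.finish_job(): hands the job in; it is judged then, once.
The state is a dict: "t": time; "joints": joint angles; "joint_vel": joint speeds; "joint_efforts": joint torques, N m; "ee_pos": TCP position; "tool_rot": TCP orientation; "ft_force": force on the tool from outside, world axes, zero at the start; "ft_torque": the same for the moment, N m; "gripper_width": finger opening in m; "grip_force": force on a finger pad.
Only numpy, scipy, OpenCV 4.12 (cv2) and the standard library are available. Lean on these libraries where they do the work, as an engineer would, in place of code of your own. Each camera call takes 0.05 s, during which the arm holds its last target. There are 200 camera calls.

## Working session

There is one attempt and no reset: what is moved stays moved. The work goes in short steps, Python scripts to look and compute and a tool call to move; the robot and the scene stay as the last step left them, time stands still between calls to the robot, and variables do not carry over. Pictures are saved under pics/ and viewed, at most 10 in all, crops included, and the job is handed in when it is done.

Besides the shell and the picture viewer there is one more tool, called by a JSON object that holds its "fn" and its "kwargs", one argument or row to a line. drive_tool: Moves the arm, as the interface text tells. Its arguments: {"type":"object","properties":{"moves":{"type":"array","items":{"type":"array","items":{"type":"number"}}},"claw":{"type":"number"},"grip_force":{"type":"number"}},"required":["moves"]}

```bash
mkdir -p pics && ls && python3 - <<'E'
from cell import monitor, eyes
import cv2,numpy as np
s=monitor.get_state()
print({k:np.round(v,3).tolist() for k,v in s.items()})
ims=[]
for n in ["side","top","wrist"]:
    c=eyes.read_camera(n); np.savez(f"pics/{n}0.npz",**c)
    cv2.imwrite(f"pics/{n}0.png",c["pixels"][:,:,::-1]); print(n,c["mtx"].round(1).tolist(),c["T"].round(3).tolist())
E
```

```text
pics
{'t': 0.0, 'joints': [1.211, 0.616, -0.013, 1.425, 0.008, 1.103, -0.04], 'joint_vel': [0.003, -0.0, 0.0, 0.0, 0.001, -0.002, -0.001], 'joint_efforts': [-0.0, -45.894, 0.209, -16.575, -0.061, 0.02, 0.0], 'ee_pos': [0.212, -0.614, 0.217], 'tool_rot': [-3.139, 0.0, 0.333], 'ft_force': [0.502, 0.277, 0.833], 'ft_torque': [0.024, 0.038, 0.024], 'grip_force': 0.0, 'gripper_width': 0.093}
side [[374.7, 0.0, 314.2], [0.0, 374.7, 194.4], [0.0, 0.0, 1.0]] [[-0.991, -0.049, 0.125, 0.379], [-0.134, 0.354, -0.926, 0.843], [0.001, -0.934, -0.357, 0.469], [0.0, 0.0, 0.0, 1.0]]
top [[497.4, 0.0, 323.1], [0.0, 497.4, 197.7], [0.0, 0.0, 1.0]] [[0.025, -0.993, 0.116, 0.347], [-1.0, -0.025, 0.002, -0.129], [0.001, -0.116, -0.993, 1.38], [0.0, 0.0, 0.0, 1.0]]
wrist [[310.8, 0.0, 325.1], [0.0, 310.8, 191.3], [0.0, 0.0, 1.0]] [[0.327, -0.91, -0.255, 0.283], [-0.945, -0.316, -0.085, -0.591], [-0.003, 0.269, -0.963, 0.385], [0.0, 0.0, 0.0, 1.0]]
```

View pics/top0.png

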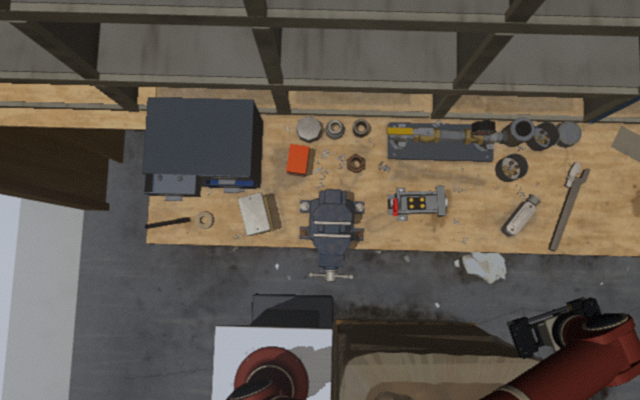

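View pics/side0.png

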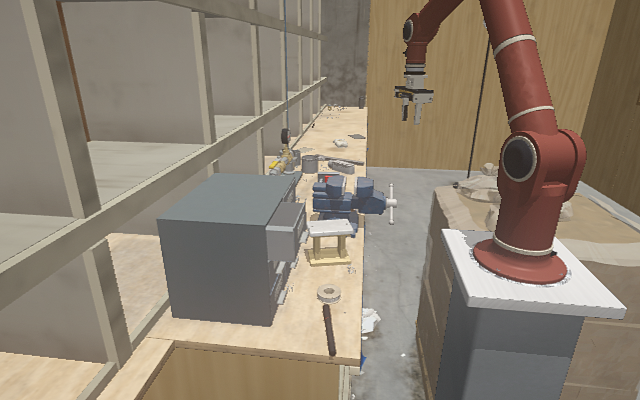

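The top view shows the cover on its stand at about (256,213). The box centre is near (417,204), with the red latch at (395,205) on its left (+y) and the lip at (444,202). The vise at (333,215) stands between them. The side view shows the cover at (330,228) and the vise beyond it at (345,195).

```bash
cat > h.py <<'E'
import numpy as np, cv2
from scipy.spatial.transform import Rotation as R
def load(n): return dict(np.load(f"pics/{n}.npz"))
def shot(n,tag):
    from cell import eyes
    c=eyes.read_camera(n); np.savez(f"pics/{tag}.npz",**c); cv2.imwrite(f"pics/{tag}.png",c["pixels"][:,:,::-1]); return c
def ray(c,uv,z):
    uv=np.atleast_2d(uv).astype(float)
    d=np.c_[uv,np.ones(len(uv))]@np.linalg.inv(c["mtx"]).T@c["T"][:3,:3].T
    o=c["T"][:3,3]; return o+d*((z-o[2])/d[:,2])[:,None]
def proj(c,P):
    P=np.atleast_2d(P); q=(P-c["T"][:3,3])@c["T"][:3,:3]@c["mtx"].T
    return q[:,:2]/q[:,2:]
E
python3 - <<'E'
from h import *
c=load("top0")
for n,uv,z in [("cover",(256,213),.09),("boxc",(417,204),.045),("latch",(395,205),.08),("lip",(442,203),.06),("vise top",(333,196),.1),("carton",(298,160),.06),("tape",(205,219),.014),("union",(356,162),.04)]:
    print(n,ray(c,uv,z).round(3))
p=c["pixels"][130:260,130:460]
cv2.imwrite("pics/top0c.png",cv2.resize(p[:,:,::-1],(792,312),interpolation=cv2.INTER_CUBIC))
s=load("side0")["pixels"][150:310,250:450]
cv2.imwrite("pics/side0c.png",cv2.resize(s[:,:,::-1],(750,600),interpolation=cv2.INTER_CUBIC))
E
```

```text
cover [[0.453 0.047 0.09 ]]
boxc [[ 0.492 -0.38   0.045]]
latch [[ 0.484 -0.316  0.08 ]]
lip [[ 0.495 -0.444  0.06 ]]
vise top [[ 0.502 -0.152  0.1  ]]
carton [[ 0.602 -0.056  0.06 ]]
tape [[0.439 0.197 0.014]]
union [[ 0.604 -0.214  0.04 ]]
```

View pics/top0c.png

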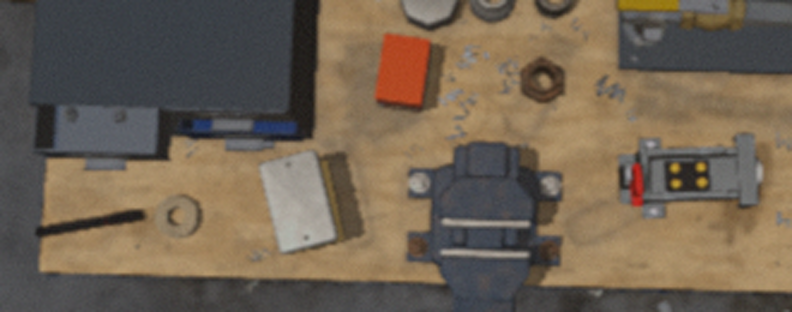

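View pics/side0c.png

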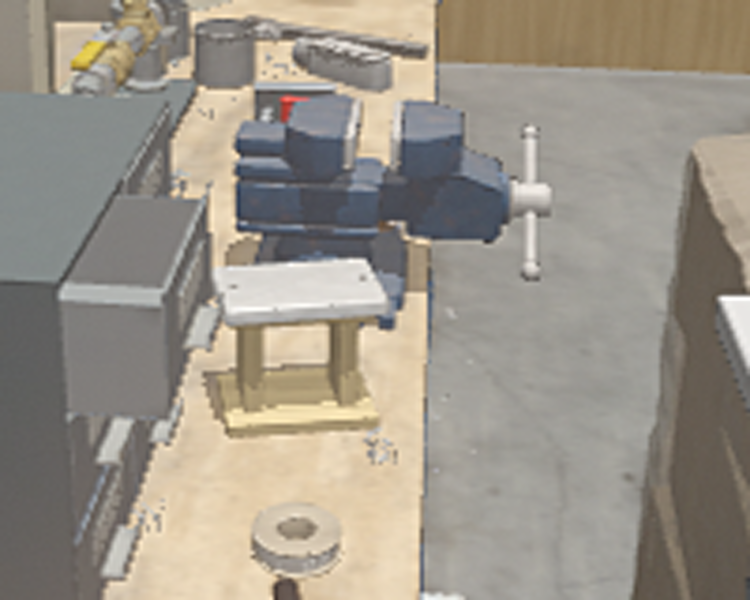

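The crop shows the stand, tape, carton, union, vise and box are all separate. The cover's long axis leans about 12° towards +y. Next I'll move over the box for a close look.

{"fn": "drive_tool", "kwargs": {
  "moves": [
    [3.5,-1.4,-0.4,0],
    [3.5,-1.4,-0.4,0],
    [3.5,-1.4,-0.4,0],
    [3.5,-1.4,-0.4,0],
    [3.5,-1.4,-0.4,0],
    [3.5,-1.4,-0.4,0],
    [3.5,-1.4,-0.4,0],
    [3.5,-1.4,-0.4,0],
    [0,0,0,0],
    [0,0,0,0]
  ]
}}

```text
t: 1.4
ee_pos: [0.4394, -0.4176, 0.2503]
tool_rot: [-3.141, 0.002, 0.332]
ft_force: [0.2, -0.3, -0.5]
gripper_width: 0.0929
grip_force: 0.0
```

```bash
python3 - <<'E'
from h import *
c=shot("wrist","w1"); print(c["T"].round(3).tolist())
E
```

```text
[[0.326, -0.91, -0.256, 0.51], [-0.945, -0.314, -0.088, -0.395], [-0.001, 0.27, -0.963, 0.417], [0.0, 0.0, 0.0, 1.0]]
```

View pics/w1.png

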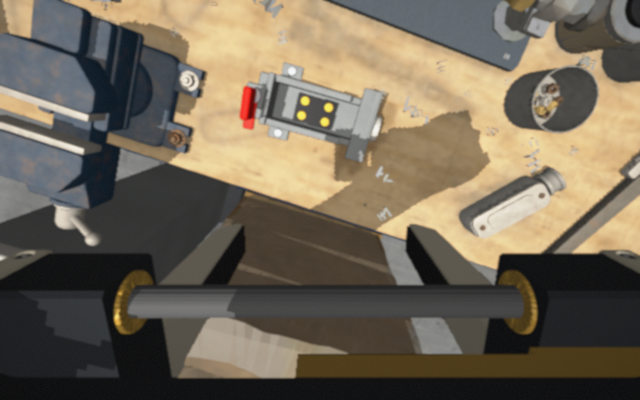

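The wrist view shows the red latch at (248,107), the box interior around (315,110) and the lip plate at (366,124). I'll enlarge this area to pick edges.

```bash
python3 - <<'E'
from h import *
c=load("w1"); p=c["pixels"][60:170,235:395,::-1]
cv2.imwrite("pics/w1c.png",cv2.resize(p,None,fx=5,fy=5,interpolation=cv2.INTER_CUBIC))
h=cv2.cvtColor(c["pixels"],cv2.COLOR_RGB2HSV)
m=((h[...,1]>170)&((h[...,0]<8)|(h[...,0]>172))&(h[...,2]>90)).astype(np.uint8)
k=max(cv2.findContours(m,0,1)[0],key=cv2.contourArea); b=cv2.boxPoints(cv2.minAreaRect(k)); print("red",b.round(1).tolist()); print(ray(c,b,.09).round(4).tolist())
y=((h[...,0]>20)&(h[...,0]<32)&(h[...,1]>180)&(h[...,2]>150)).astype(np.uint8)
y[:, :290]=0; y[:,345:]=0; y[:90]=0;y[135:]=0
n,_,st,ce=cv2.connectedComponentsWithStats(y); print(ce[1:].round(1).tolist(),st[1:,4])
E
```

```text
red [[238.1999969482422, 126.5999984741211], [243.1999969482422, 86.4000015258789], [257.3999938964844, 88.19999694824219], [252.3000030517578, 128.39999389648438]]
[[0.4595, -0.3171, 0.09], [0.4994, -0.3118, 0.09], [0.5024, -0.3256, 0.09], [0.4625, -0.3314, 0.09]]
[] []
```

View pics/w1c.png

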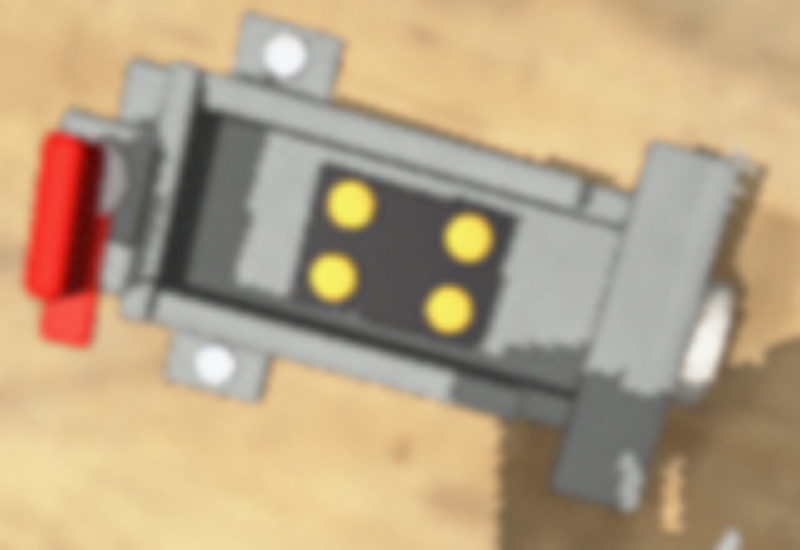

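The crop shows the inner top edge of the lip from (652,143) to (555,488), the outer edges of the rails, and the top of the latch wing from (70,137) to (45,297). I'll compute from these.

```bash
python3 - <<'E'
from h import *
c=load("w1")
def g(pts,z): return ray(c,np.array(pts)/5+np.array([235,60])-0.4,z)[:,:2]
li=g([(652,143),(555,488)],.0615); lo=g([(738,160),(632,508)],.0615)
ru=g([(345,105),(635,190)],.045); rl=g([(160,318),(520,415)],.045)
wi=g([(198,72),(150,315)],.051); wing=g([(70,137),(45,297)],.09)
def d(a): v=a[1]-a[0]; return np.hypot(*v).round(4),np.degrees(np.arctan2(v[1],v[0])).round(1)
for n,a in [("lipin",li),("lipout",lo),("railU",ru),("railL",rl),("wallin",wi),("wing",wing)]: print(n,a.round(4).tolist(),d(a),a.mean(0).round(4))
print("ln lip thickness",np.hypot(*(li.mean(0)-lo.mean(0))))
v=ru[0]-ru[1]; v/=np.hypot(*v); n=np.array([-v[1],v[0]]);print("railwidth",(rl-ru[0])@n)
# fit: box yaw from rails; seat from lip edge +42mm, midline from rails & lip middle
ax=v; print("yaw",np.degrees(np.arctan2(*v[::-1])))
s=li.mean(0)+.042*ax; print("seat from lip",s,"from wall",wi.mean(0)-.057*ax)
print("mid offset of rails rel to lip mid",(np.r_[(ru-s)@n,(rl-s)@n]))
print("latch hinge pred",s+.074*ax,"wing centre",wing.mean(0))
E
```

```text
lipin [[0.5399, -0.4303], [0.462, -0.4363]] (np.float64(0.0782), np.float64(-175.6)) [ 0.5009 -0.4333]
lipout [[0.5427, -0.4493], [0.4634, -0.4547]] (np.float64(0.0795), np.float64(-176.1)) [ 0.5031 -0.452 ]
railU [[0.5263, -0.3634], [0.5304, -0.4319]] (np.float64(0.0687), np.float64(-86.5)) [ 0.5283 -0.3976]
railL [[0.4672, -0.3369], [0.4735, -0.4243]] (np.float64(0.0876), np.float64(-85.9)) [ 0.4704 -0.3806]
wallin [[0.5219, -0.331], [0.4678, -0.3355]] (np.float64(0.0543), np.float64(-175.2)) [ 0.4949 -0.3332]
wing [[0.5006, -0.317], [0.4688, -0.3204]] (np.float64(0.032), np.float64(-174.0)) [ 0.4847 -0.3187]
ln lip thickness 0.01884456586266092
railwidth [0.05728786 0.05638466]
yaw 93.49125558424991
seat from lip [ 0.49837305 -0.39137115] from wall [ 0.49835848 -0.39011046]
mid offset of rails rel to lip mid [-0.02953496 -0.02953496  0.02775291  0.02684971]
latch hinge pred [ 0.49386674 -0.31750848] wing centre [ 0.48469565 -0.31872847]
```

Measured against the known sizes: lip width 78–80 mm, rails about 57 mm, and the seat found from the lip and from the wall agree within 1.3 mm. Seat ≈ (0.499, -0.391), box yaw ≈ 94.2°. Next, the cover.

{"fn": "drive_tool", "kwargs": {
  "moves": [
    [1.3,-4.0,-0.3,0],
    [1.3,-4.0,-0.3,0],
    [1.3,-4.0,-0.3,0],
    [1.3,-4.0,-0.3,0],
    [1.3,-4.0,-0.3,0],
    [1.3,-4.0,-0.3,0],
    [1.3,-4.0,-0.3,0],
    [1.3,-4.0,-0.3,0],
    [1.3,-4.0,-0.3,0],
    [1.3,-4.0,-0.3,0],
    [1.3,-4.0,0,0],
    [0,0,0,0]
  ]
}}

```text
t: 2.95
ee_pos: [0.4316, 0.0475, 0.2808]
tool_rot: [-3.141, -0.001, 0.337]
ft_force: [-0.1, -0.8, 0.4]
gripper_width: 0.0924
grip_force: 0.0
```

{"fn": "drive_tool", "kwargs": {
  "moves": [
    [0,0,0,0]
  ]
}}

```text
t: 3.08
ee_pos: [0.4318, 0.0436, 0.2805]
tool_rot: [3.141, 0.001, 0.33]
ft_force: [-0.5, -0.0, 0.0]
gripper_width: 0.0931
grip_force: 0.0
```

```bash
python3 - <<'E'
from h import *
c=shot("wrist","w2"); h=cv2.cvtColor(c["pixels"],cv2.COLOR_RGB2HSV)
uv=proj(c,[.453,.047,.09])[0]; print(uv, h[int(uv[1]),int(uv[0])])
m=((h[...,1]<40)&(h[...,2]>140)).astype(np.uint8); m=cv2.morphologyEx(m,2,np.ones((3,3)))
for k in cv2.findContours(m,0,1)[0]:
    if cv2.contourArea(k)<1500: continue
    r=cv2.minAreaRect(k); b=cv2.boxPoints(r); w=ray(c,b,.09)
    print(cv2.contourArea(k),b.round(1).tolist(),w[:,:2].round(4).tolist(),np.linalg.norm(w[0]-w[1]),np.linalg.norm(w[1]-w[2]),w.mean(0))
E
```

```text
[326.86624407 151.99515885] [ 21  23 143]
5253.5 [[182.0, 317.0], [378.0, 317.0], [378.0, 377.0], [182.0, 377.0]] [[0.179, 0.159], [0.2645, -0.0908], [0.1706, -0.1278], [0.0797, 0.1382]] 0.2640329945563274 0.1009131103050901 [0.1734427  0.01966199 0.09      ]
3676.0 [[293.79998779296875, 193.0], [295.1000061035156, 105.9000015258789], [351.29998779296875, 106.69999694824219], [350.0, 193.8000030517578]] [[0.3937, 0.0684], [0.4901, 0.0971], [0.5095, 0.0378], [0.4145, 0.0045]] 0.10059836575974937 0.0623607190615342 [0.45195191 0.05193344 0.09      ]
20408.5 [[0.0, 260.0], [0.0, 16.0], [147.0, 16.0], [147.0, 260.0]] [[0.1878, 0.3957], [0.4768, 0.4118], [0.5259, 0.2684], [0.2484, 0.2188]] 0.2893859371124165 0.15158591579159533 [0.35973399 0.32365772 0.09      ]
4676.5 [[68.80000305175781, 30.700000762939453], [88.19999694824219, -23.899999618530273], [193.10000610351562, 13.300000190734863], [173.6999969482422, 67.9000015258789]] [[0.4858, 0.3431], [0.5425, 0.3304], [0.5438, 0.224], [0.4853, 0.2323]] 0.05814678837969938 0.10640442034945523 [0.51436391 0.28242549 0.09      ]
```

View pics/w2.png

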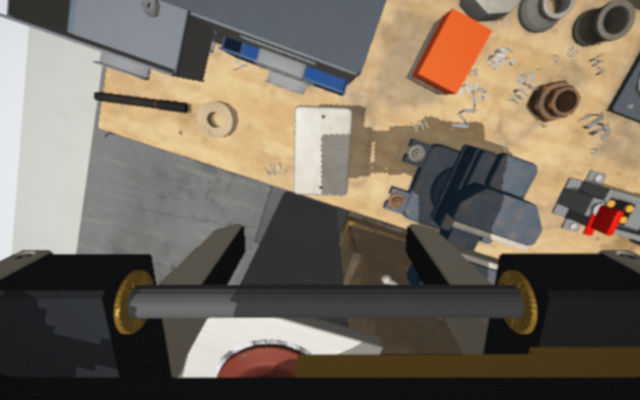

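The wrist view shows the cover at about (323,150), 101×62 mm after mask erosion, which fits 104×66. Its centre is about (0.452, 0.052) and its yaw about 18°. The tape (216,118), carton (452,50) and union (555,100) are well away. I'll descend over a point 30 mm towards end b.

{"fn": "drive_tool", "kwargs": {
  "moves": [
    [2.6,0,1,0.02],
    [2.6,0,3,0],
    [0,0,4,0],
    [0,0,4,0],
    [0,0,4,0],
    [0,0,2,0],
    [0,0,0,0],
    [0,0,0,0]
  ],
  "claw": 0
}}

```text
t: 4.12
ee_pos: [0.482, 0.0611, 0.1014]
tool_rot: [3.141, -0.002, 0.311]
ft_force: [-1.1, -0.3, 0.5]
gripper_width: 0.0932
grip_force: 0.0
```

```bash
python3 - <<'E'
from h import *
c=shot("wrist","w3"); h=cv2.cvtColor(c["pixels"],cv2.COLOR_RGB2HSV)
m=((h[...,1]<40)&(h[...,2]>110)).astype(np.uint8); m[235:]=0; m=cv2.morphologyEx(m,2,np.ones((3,3)))
for k in cv2.findContours(m,0,1)[0]:
    if cv2.contourArea(k)<1500: continue
    b=cv2.boxPoints(cv2.minAreaRect(k)); w=ray(c,b,.09)
    print(cv2.contourArea(k),b.round(1).tolist(),w[:,:2].round(4).tolist())
E
```

```text
2019.5 [[386.6000061035156, 221.5], [399.8999938964844, 177.5], [461.6000061035156, 196.3000030517578], [448.29998779296875, 240.1999969482422]] [[0.4988, 0.0253], [0.527, 0.0277], [0.5276, -0.0118], [0.4989, -0.0158]]
3440.5 [[110.80000305175781, 153.39999389648438], [136.0, 103.0], [394.0, 232.0], [368.79998779296875, 282.3999938964844]] [[0.4893, 0.1917], [0.5217, 0.1821], [0.4937, 0.0185], [0.4557, 0.0213]]
```

View pics/w3.png

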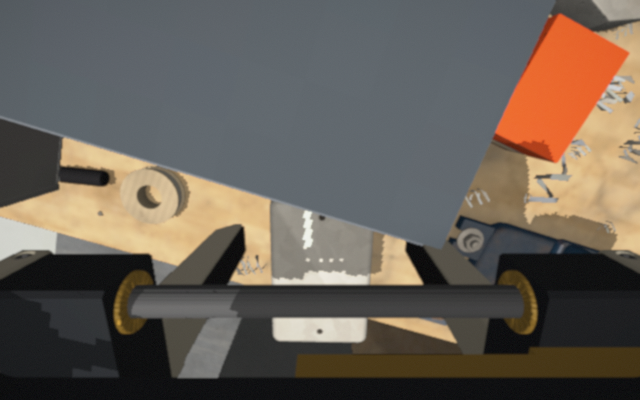

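The cover sits between the fingers (columns 272–368 in the finger gap 245–405). The cabinet corner appears at about (415,245), so I'll check its clearance.

```bash
python3 - <<'E'
from h import *
a,b,t=load("w3"),load("w2"),load("top0")
def tri(l):
    A=[];B=[]
    for c,uv in l:
        P=c["mtx"]@np.linalg.inv(c["T"])[:3]; 
        for i in (0,1):
            r=uv[i]*P[2]-P[i]; A.append(r[:3]);B.append(-r[3])
    return np.linalg.lstsq(np.array(A),np.array(B),rcond=None)[0]
X=tri([(a,(425,246)),(b,(352,89))]); print(X, tri([(a,(425,246)),(t,(253,186))]))
s=load("side0"); print(proj(s,X))
from cell import monitor; print(np.round(monitor.get_state()["joints"],2))
E
```

```text
[0.52277445 0.04710952 0.19001122] [0.51442597 0.04309558 0.17736563]
[[298.54626482 182.11808116]]
[-0.05  0.54 -0.17  2.02  0.16  0.6  -1.59]
```

The cabinet corner is at about (0.52, 0.045, 0.185). The gripper body would graze it with this grasp. Instead I'll grip on the robot-side half (end a raised, end b hooked) with the wrist turned half round.

{"fn": "drive_tool", "kwargs": {
  "moves": [
    [0,0,-5,0],
    [-2,0,-5,0],
    [-2,0,-4,0],
    [-1.5,0,0,-0.185],
    [0,0,0,-0.185],
    [0,0,0,-0.185],
    [0,0,0,-0.185],
    [0,0,0,-0.185],
    [0,0,0,-0.185],
    [0,0,0,-0.185],
    [0,0,0,-0.185]
  ]
}}

```text
t: 5.55
ee_pos: [0.4291, 0.0449, 0.2419]
tool_rot: [3.139, 0.001, 1.798]
ft_force: [0.5, -0.2, -0.9]
gripper_width: 0.0929
grip_force: 0.0
```

{"fn": "drive_tool", "kwargs": {
  "moves": [
    [0,0,0,-0.185],
    [0,0,0,-0.185],
    [0,0,0,-0.185],
    [0,0,0,-0.185],
    [0,0,0,-0.185],
    [0,0,0,-0.185],
    [0,0,0,-0.185],
    [0,0,0,-0.185],
    [0,0,0,-0.184],
    [0,0,0,0],
    [0,0,0,0]
  ]
}}

```text
t: 6.92
ee_pos: [0.4289, 0.045, 0.2412]
tool_rot: [-3.141, 0.001, -2.83]
ft_force: [0.6, -0.1, 0.3]
gripper_width: 0.0933
grip_force: 0.0
```

```bash
python3 - <<'E'
from h import *
from cell import monitor
s=monitor.get_state(); print(s["ee_pos"],s["tool_rot"],np.round(s["joints"],2))
y=s["tool_rot"][2]; d=np.array([.452,.052])-.024*np.array([np.cos(.313),np.sin(.313)])-s["ee_pos"][:2]
print("tool dx dy",d@[np.cos(y),np.sin(y)],d@[np.sin(y),-np.cos(y)])
c=shot("wrist","w4")
uv=proj(c,[.452,.052,.09]); print(uv)
h=cv2.cvtColor(c["pixels"],cv2.COLOR_RGB2HSV)
m=((h[...,1]<40)&(h[...,2]>110)).astype(np.uint8); m[232:]=0; m=cv2.morphologyEx(m,2,np.ones((3,3)))
for k in cv2.findContours(m,0,1)[0]:
    if cv2.pointPolygonTest(k,(float(uv[0,0]),min(230,float(uv[0,1]))),True)>-30 and cv2.contourArea(k)>300:
        b=cv2.boxPoints(cv2.minAreaRect(k)); print(b.round(1).tolist(), ray(c,b,.09)[:,:2].round(4).tolist())
E
```

```text
[0.42894557 0.04496974 0.24118732] [-3.14075271e+00  9.24086588e-04 -2.82962548e+00] [ 0.55  0.37 -0.96  1.96  0.37  0.99  1.3 ]
tool dx dy -9.945250837742975e-05 -0.0004099975998215974
[[326.19088692 200.59424052]]
[[298.0, 152.0], [358.0, 152.0], [358.0, 231.0], [298.0, 231.0]] [[0.4112, 0.0083], [0.3922, 0.067], [0.4746, 0.0962], [0.495, 0.0332]]
```

{"fn": "drive_tool", "kwargs": {
  "moves": [
    [0,0,4,0],
    [0,0,4,0],
    [0,0,4,0],
    [0,0,3,0],
    [0,0,2.4,0],
    [0,0,0,0],
    [0,0,0,0]
  ]
}}

```text
t: 7.85
ee_pos: [0.4294, 0.0455, 0.0675]
tool_rot: [-3.141, 0.001, -2.827]
ft_force: [0.4, 0.1, 0.7]
gripper_width: 0.0933
grip_force: 0.0
```

{"fn": "drive_tool", "kwargs": {
  "moves": [
    [0,0,0,0],
    [0,0,0,0],
    [0,0,0,0],
    [0,0,0,0],
    [0,0,0,0],
    [0,0,0,0]
  ],
  "claw": 255,
  "grip_force": 5
}}

```text
t: 8.6
ee_pos: [0.4289, 0.0452, 0.067]
tool_rot: [-3.141, 0.0, -2.826]
ft_force: [-1.4, 0.0, 6.0]
gripper_width: 0.066
grip_force: 5.0
```

{"fn": "drive_tool", "kwargs": {
  "moves": [
    [0,0,-0.5,0],
    [0,0,-0.5,0],
    [0,0,-0.5,0],
    [0,0,-0.5,0],
    [0,0,-0.5,0],
    [0,0,-0.5,0],
    [0,0,-0.5,0],
    [0,0,0,0]
  ]
}}

```text
t: 9.6
ee_pos: [0.429, 0.0452, 0.1021]
tool_rot: [-3.142, 0.001, -2.827]
ft_force: [-0.3, -0.1, -1.8]
gripper_width: 0.0655
grip_force: 5.0
```

```bash
python3 - <<'E'
from h import *
c=shot("side","s5"); w=shot("wrist","w5")
a=cv2.resize(c["pixels"][170:280,270:410,::-1],(560,440),interpolation=cv2.INTER_CUBIC)
b=cv2.resize(w["pixels"][100:320,160:480,::-1],(240,165)); o=np.zeros((440,800,3),np.uint8); o[:,:560]=a; o[:165,560:]=b
cv2.imwrite("pics/c5.png",o)
E
```

```text
(no output)
```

View pics/c5.png

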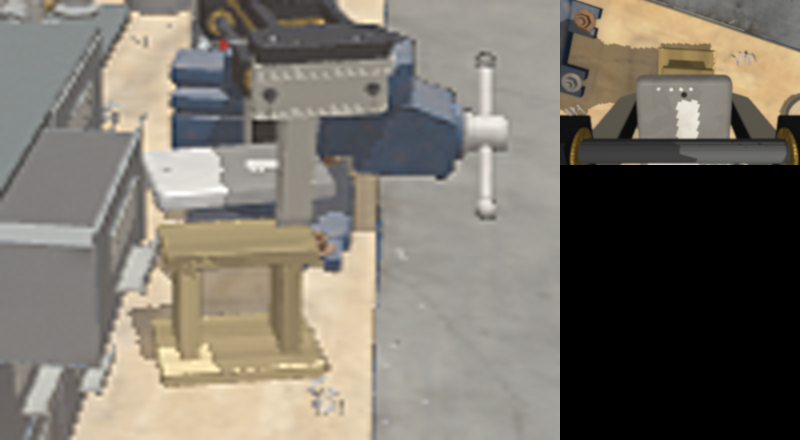

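The picture shows the cover lifted nearly flat at 5 N, with its end-a edge at the top of the wrist inset. I'll measure tilt numerically from that edge's row in the wrist view, and ease the grip to let it droop.

```bash
cat >> h.py <<'E'
def tilt(tag,show=True):
    from cell import monitor
    from scipy.optimize import minimize_scalar
    c=shot("wrist",tag); s=monitor.get_state()
    h=cv2.cvtColor(c["pixels"],cv2.COLOR_RGB2HSV); g=h[:260,:,1].astype(int)
    cols=range(300,350); rows=[]
    for x in cols:
        q=np.where(g[:,x]<45)[0]; q=q[q>20]
        # topmost run of >=25 low-saturation rows
        r=next((v for v in q if (g[v:v+25,x]<55).mean()>.9),None)
        if r: rows.append(r)
    row=np.median(rows)
    Rt=R.from_euler("xyz",s["tool_rot"]).as_matrix(); P=np.array(s["ee_pos"])
    def pt(th,D=.028): x=D*np.cos(th)-.005*np.sin(th); z=D*np.sin(th)+.005*np.cos(th); return P+Rt@np.array([x,0,-.019-z])
    f=lambda t:(proj(c,pt(t))[0,1]-row)**2
    o=minimize_scalar(f,bounds=(-.5,1.2),method="bounded")
    rr=int(row)+6; m=np.where(g[rr]<45)[0]; m=m[(m>200)&(m<450)]
    print(tag,"row",row,"tilt",round(o.x,3),np.degrees(o.x).round(1),"cols",m.min(),m.max(),"pos",np.round(s["ee_pos"],4),"w",round(s["gripper_width"],4))
E
python3 -c "
from h import *
tilt('w6')"
```

```text
w6 row 21.0 tilt -0.473 -27.1 cols 201 449 pos [0.4287 0.0451 0.1016] w 0.066
```

{"fn": "drive_tool", "kwargs": {
  "moves": [
    [0,0,0,0],
    [0,0,0,0],
    [0,0,0,0],
    [0,0,0,0]
  ],
  "grip_force": 3
}}

```text
t: 10.25
ee_pos: [0.4288, 0.0452, 0.1017]
tool_rot: [3.142, -0.0, -2.826]
ft_force: [-0.3, -0.2, -1.3]
gripper_width: 0.0659
grip_force: 3.0
```

```bash
python3 -c "
from h import *
tilt('w7')"
```

```text
w7 row 21.0 tilt -0.474 -27.1 cols 201 449 pos [0.4288 0.0452 0.1017] w 0.066
```

```bash
python3 - <<'E'
from h import *
for n in("w6","w7"):
    h=cv2.cvtColor(load(n)["pixels"],cv2.COLOR_RGB2HSV); print(n,[(r,h[r,312:345,1].mean().round(),h[r,312:345,2].mean().round()) for r in range(150,240,4)])
    m=h[225,200:450,1]; print(np.where(np.abs(np.diff(m.astype(int)))>25)[0]+200)
E
```

```text
w6 [(150, np.float64(97.0), np.float64(220.0)), (154, np.float64(100.0), np.float64(218.0)), (158, np.float64(98.0), np.float64(185.0)), (162, np.float64(95.0), np.float64(133.0)), (166, np.float64(115.0), np.float64(114.0)), (170, np.float64(118.0), np.float64(158.0)), (174, np.float64(118.0), np.float64(157.0)), (178, np.float64(117.0), np.float64(157.0)), (182, np.float64(118.0), np.float64(87.0)), (186, np.float64(118.0), np.float64(81.0)), (190, np.float64(118.0), np.float64(84.0)), (194, np.float64(118.0), np.float64(143.0)), (198, np.float64(107.0), np.float64(139.0)), (202, np.float64(18.0), np.float64(90.0)), (206, np.float64(21.0), np.float64(112.0)), (210, np.float64(24.0), np.float64(139.0)), (214, np.float64(25.0), np.float64(144.0)), (218, np.float64(24.0), np.float64(167.0)), (222, np.float64(25.0), np.float64(139.0)), (226, np.float64(29.0), np.float64(120.0)), (230, np.float64(25.0), np.float64(135.0)), (234, np.float64(26.0), np.float64(176.0)), (238, np.float64(19.0), np.float64(218.0))]
[]
w7 [(150, np.float64(97.0), np.float64(221.0)), (154, np.float64(100.0), np
[... 251 characters left out ...]
loat64(117.0), np.float64(158.0)), (182, np.float64(117.0), np.float64(87.0)), (186, np.float64(117.0), np.float64(82.0)), (190, np.float64(117.0), np.float64(85.0)), (194, np.float64(118.0), np.float64(145.0)), (198, np.float64(118.0), np.float64(152.0)), (202, np.float64(118.0), np.float64(152.0)), (206, np.float64(80.0), np.float64(136.0)), (210, np.float64(18.0), np.float64(115.0)), (214, np.float64(19.0), np.float64(119.0)), (218, np.float64(20.0), np.float64(129.0)), (222, np.float64(23.0), np.float64(154.0)), (226, np.float64(25.0), np.float64(161.0)), (230, np.float64(25.0), np.float64(132.0)), (234, np.float64(25.0), np.float64(125.0)), (238, np.float64(28.0), np.float64(137.0))]
[]
```

```bash
python3 - <<'E'
s=open("h.py").read()
a=s.index("    cols=range"); b=s.index("    Rt=R.from")
s=s[:a]+'''    sat=g[:,312:345].mean(1); row=240
    while row>60 and sat[row]<65: row-=1
    row+=.5
'''+s[b:]
s=s.replace("x=D*np.cos(th)-.005*np.sin(th); z=D*np.sin(th)+.005*np.cos(th)","x=D*np.cos(th)+.005*np.sin(th); z=D*np.sin(th)-.005*np.cos(th)")
a=s.index("    rr=int(row)"); b=s.index("    print(tag")
s=s[:a]+"    print('model rows at 0..40deg',[proj(c,pt(np.radians(k)))[0,1].round(1) for k in (0,10,20,30,40)])\n"+s[b:]
s=s.replace('"cols",m.min(),m.max(),','').replace('shot("wrist",tag)','(load(tag) if old else shot("wrist",tag))').replace("show=True","old=False")
open("h.py","w").write(s)
E
python3 -c "
from h import *
tilt('w6',True);tilt('w7',True);tilt('w8')"
```

```text
model rows at 0..40deg [np.float64(199.7), np.float64(201.7), np.float64(205.6), np.float64(211.4), np.float64(218.9)]
w6 row 199.5 tilt -0.025 -1.4 pos [0.4288 0.0452 0.1017] w 0.066
model rows at 0..40deg [np.float64(199.6), np.float64(201.6), np.float64(205.5), np.float64(211.3), np.float64(218.8)]
w7 row 206.5 tilt 0.383 22.0 pos [0.4288 0.0452 0.1017] w 0.066
model rows at 0..40deg [np.float64(199.6), np.float64(201.6), np.float64(205.5), np.float64(211.3), np.float64(218.8)]
w8 row 206.5 tilt 0.384 22.0 pos [0.4288 0.0452 0.1017] w 0.0656
```

{"fn": "drive_tool", "kwargs": {
  "moves": [
    [0,0,-0.5,0],
    [0,0,-0.5,0],
    [0,0,0,0],
    [0,0,0,0]
  ]
}}

```text
t: 10.85
ee_pos: [0.4288, 0.0451, 0.1118]
tool_rot: [-3.142, 0.0, -2.826]
ft_force: [-0.5, -0.4, -0.6]
gripper_width: 0.066
grip_force: 3.0
```

```bash
python3 - <<'E'
from h import *
tilt('w9')
c=shot("side","s9")
cv2.imwrite("pics/s9.png",cv2.resize(c["pixels"][170:280,270:410,::-1],(700,550),interpolation=cv2.INTER_CUBIC))
h=cv2.cvtColor(load("w9")["pixels"],cv2.COLOR_RGB2HSV); print([int(h[r,312:345,2].mean()) for r in range(200,240,2)])
E
```

```text
model rows at 0..40deg [np.float64(199.4), np.float64(201.4), np.float64(205.3), np.float64(211.1), np.float64(218.6)]
w9 row 206.5 tilt 0.39 22.3 pos [0.4287 0.0451 0.1117] w 0.066
[152, 152, 152, 136, 115, 116, 117, 119, 121, 129, 140, 156, 168, 152, 133, 133, 133, 126, 115, 136]
```

{"fn": "drive_tool", "kwargs": {
  "moves": [
    [0,0,-2,0],
    [0,0,-2,0],
    [0,0,0,0],
    [0,0,-3,0],
    [0,0,-3,0],
    [0,0,-3,0],
    [0,0,0,0],
    [0,0,0,0]
  ]
}}

```text
t: 11.95
ee_pos: [0.4279, 0.0446, 0.2403]
tool_rot: [3.141, -0.003, -2.827]
ft_force: [0.2, -0.4, -1.9]
gripper_width: 0.0657
grip_force: 3.0
```

```bash
python3 - <<'E'
from h import *
tilt('w10')
h=cv2.cvtColor(load("w10")["pixels"],cv2.COLOR_RGB2HSV); print([(r,int(h[r,312:345,1].mean()),int(h[r,312:345,2].mean())) for r in range(190,240,3)])
E
```

```text
model rows at 0..40deg [np.float64(199.3), np.float64(201.4), np.float64(205.3), np.float64(211.0), np.float64(218.5)]
w10 row 214.5 tilt 0.61 34.9 pos [0.4278 0.0446 0.2402] w 0.0654
[(190, 115, 175), (193, 115, 175), (196, 115, 176), (199, 116, 174), (202, 116, 175), (205, 116, 173), (208, 115, 175), (211, 116, 173), (214, 98, 165), (217, 17, 131), (220, 18, 132), (223, 18, 134), (226, 18, 153), (229, 19, 159), (232, 22, 145), (235, 24, 138), (238, 24, 127)]
```

Tilt is now about 35°. I'll lock the grip at 30 N, check the tilt with both edges of the end face, and check the vise height.

{"fn": "drive_tool", "kwargs": {
  "moves": [
    [0,0,0,0],
    [0,0,0,0]
  ],
  "grip_force": 30
}}

```text
t: 12.25
ee_pos: [0.4284, 0.0451, 0.2411]
tool_rot: [3.141, -0.001, -2.826]
ft_force: [0.1, 0.1, -0.7]
gripper_width: 0.0658
grip_force: 30.0
```

```bash
cat >> h.py <<'E'
def edges(tag,th):
    # predicted rows of lower/upper edge of end a, and the saturation/brightness profile
    from cell import monitor
    c=load(tag); s=monitor.get_state(); Rt=R.from_euler("xyz",s["tool_rot"]).as_matrix(); P=np.array(s["ee_pos"])
    for t in th:
        t_=np.radians(t); o=[]
        for e in(-.005,.005):
            x=.028*np.cos(t_)-e*np.sin(t_); z=.028*np.sin(t_)+e*np.cos(t_)
            pr=proj(c,[P+Rt@np.array([x,y,-.019-z]) for y in(-.033,.033)]); o+=[pr[0,1].round(1),abs(pr[1,0]-pr[0,0]).round(1)]
        print(t,o)
E
python3 - <<'E'
from h import *
tilt('w11'); edges('w11',(20,30,35,40))
h=cv2.cvtColor(load("w11")["pixels"],cv2.COLOR_RGB2HSV)
for r in (217,222,230): 
    q=np.where(h[r,200:450,1]<60)[0]+200; print(r,q.min(),q.max(),np.where(np.diff(q)>3)[0].tolist(),q[np.r_[np.where(np.diff(q)>3)[0],-1]])
print([(r,int(h[r,290:312,2].mean()),int(h[r,340:360,2].mean())) for r in range(212,240,2)])
s=load("side0")
for z in (.1,.13,.16,.2): print(z,proj(s,[.5,-.1,z]).round(0),proj(s,[.5,-.2,z]).round(0))
E
```

```text
model rows at 0..40deg [np.float64(199.8), np.float64(201.9), np.float64(205.8), np.float64(211.6), np.float64(219.1)]
w11 row 214.5 tilt 0.596 34.2 pos [0.4285 0.0452 0.2412] w 0.0657
20 [np.float64(205.8), np.float64(136.3), np.float64(219.3), np.float64(144.1)]
30 [np.float64(211.6), np.float64(140.3), np.float64(228.5), np.float64(147.3)]
35 [np.float64(215.1), np.float64(142.2), np.float64(233.6), np.float64(148.7)]
40 [np.float64(219.1), np.float64(144.0), np.float64(239.0), np.float64(149.9)]
217 259 390 [] [390]
222 257 392 [] [392]
230 241 408 [] [408]
[(212, 153, 227), (214, 160, 210), (216, 136, 132), (218, 137, 126), (220, 138, 128), (222, 139, 129), (224, 145, 130), (226, 156, 132), (228, 156, 134), (230, 146, 137), (232, 142, 141), (234, 141, 140), (236, 133, 133), (238, 127, 128)]
0.1 [[317. 196.]] [[321. 184.]]
0.13 [[317. 186.]] [[321. 175.]]
0.16 [[317. 175.]] [[321. 165.]]
0.2 [[317. 161.]] [[321. 151.]]
```

```bash
python3 - <<'E'
from h import *
from cell import monitor
c=shot("side","s12"); b=load("side0")
d=(np.abs(c["pixels"].astype(int)-b["pixels"]).max(2)>18).astype(np.uint8); d=cv2.morphologyEx(d,2,np.ones((3,3)))
s=monitor.get_state(); Rt=R.from_euler("xyz",s["tool_rot"]).as_matrix(); P=np.array(s["ee_pos"])
def pts(t):
    t=np.radians(t); L=[]
    for a in(-.076,.028):
        for e in(-.005,.005):
            for y in(-.033,.033):
                L.append(P+Rt@np.array([a*np.cos(t)-e*np.sin(t),y,-.019-(a*np.sin(t)+e*np.cos(t))]))
    return proj(c,L).round(1)
for t in(20,28,35,42): print(t,"end b",pts(t)[:4].tolist())
x0,y0=285,85
p=c["pixels"][y0:y0+75,x0:x0+100,::-1]; cv2.imwrite("pics/v12.png",cv2.resize(p,(800,600),interpolation=cv2.INTER_CUBIC))
for x in range(290,345,4):
    q=np.where(d[80:170,x])[0]+80; print(x,(q.min(),q.max()) if len(q) else None,end=" ")
E
```

```text
20 end b [[306.9, 164.3], [312.0, 173.0], [305.3, 160.3], [310.3, 168.8]]
28 end b [[309.0, 168.1], [314.3, 177.1], [307.0, 164.5], [312.1, 173.2]]
35 end b [[311.4, 171.2], [316.7, 180.3], [308.9, 167.9], [314.1, 176.8]]
42 end b [[314.1, 173.9], [319.6, 183.2], [311.2, 171.0], [316.5, 180.1]]
290 None 294 None 298 None 302 None 306 None 310 None 314 (np.int64(168), np.int64(169)) 318 (np.int64(99), np.int64(169)) 322 (np.int64(98), np.int64(169)) 326 (np.int64(98), np.int64(169)) 330 (np.int64(80), np.int64(169)) 334 (np.int64(80), np.int64(159)) 338 (np.int64(80), np.int64(165)) 342 (np.int64(80), np.int64(159))
```

```bash
python3 - <<'E'
from h import *
c=load("s12"); b=load("side0")
d=(np.abs(c["pixels"].astype(int)-b["pixels"]).max(2)>12).astype(np.uint8)
n,l,st,ce=cv2.connectedComponentsWithStats(d); i=l[150,334] or 1+st[1:,4].argmax(); m=l==i
for y in range(150,212,3):
    q=np.where(m[y,295:370])[0]+295; print(y,(q.min(),q.max(),len(q)) if len(q) else None,end=" ")
E
```

```text
150 (np.int64(332), np.int64(355), 24) 153 (np.int64(332), np.int64(354), 23) 156 (np.int64(329), np.int64(351), 23) 159 (np.int64(325), np.int64(350), 24) 162 (np.int64(321), np.int64(350), 27) 165 (np.int64(317), np.int64(350), 31) 168 (np.int64(314), np.int64(334), 21) 171 (np.int64(312), np.int64(332), 21) 174 (np.int64(313), np.int64(329), 17) 177 (np.int64(315), np.int64(326), 12) 180 (np.int64(317), np.int64(321), 5) 183 None 186 None 189 None 192 None 195 None 198 None 201 None 204 None 207 None 210 None
```

The side view gives a leftmost point at (312,171), a bottom at (318,181) and an edge slope of about 38°, in fair agreement with the wrist measure. So tilt is about 37°, with little slip. I'll carry it high to the box.

{"fn": "drive_tool", "kwargs": {
  "moves": [
    [0.5,-2.0,0,0],
    [0.5,-3.0,0,0],
    [0.5,-4.0,0,0],
    [0.5,-4.0,0,0],
    [0.5,-4.0,0,0],
    [0.5,-4.0,0,0],
    [0.5,-4.0,0,0],
    [0.5,-4.0,0,0],
    [0.5,-4.0,0,0],
    [0.5,-3.0,0,0],
    [0.2,-1.0,0,0],
    [0,0,0,0]
  ]
}}

```text
t: 13.85
ee_pos: [0.4939, -0.3223, 0.2413]
tool_rot: [3.14, -0.0, -2.827]
ft_force: [0.0, -0.7, -1.2]
gripper_width: 0.0656
grip_force: 30.0
```

{"fn": "drive_tool", "kwargs": {
  "moves": [
    [0,0,0,0.151],
    [0,0,0,0.151],
    [0,0,0,0.151],
    [0,0,0,0.151],
    [0,0,0,0.151],
    [0,0,0,0.151],
    [0,0,0,0.151],
    [0,0,0,0.151],
    [0,0,0,0.151],
    [0,0,0,0.151],
    [0,0,0,0.151],
    [0,0,0,0.151]
  ]
}}

```text
t: 15.35
ee_pos: [0.4944, -0.3199, 0.2419]
tool_rot: [3.141, -0.002, 1.643]
ft_force: [0.1, -0.2, 0.2]
gripper_width: 0.0656
grip_force: 30.0
```

{"fn": "drive_tool", "kwargs": {
  "moves": [
    [0,0,0,0],
    [0,0,0,0]
  ]
}}

```text
t: 15.6
ee_pos: [0.4943, -0.3214, 0.2418]
tool_rot: [3.141, -0.001, 1.649]
ft_force: [0.2, -0.4, -0.7]
gripper_width: 0.0657
grip_force: 30.0
```

```bash
cat >> h.py <<'E'
SEAT=np.array([.499,-.391]); BY=1.644
def boxpose():
    from cell import monitor
    s=monitor.get_state(); ex=np.array([np.cos(BY),np.sin(BY)]); ey=np.array([-ex[1],ex[0]]); p=np.array(s["ee_pos"]); d=p[:2]-SEAT
    print("grasp in box mm x %.1f y %.1f z %.1f"%(d@ex*1e3,d@ey*1e3,(p[2]+.019-.045)*1e3),"yaw err",round((s["tool_rot"][2]-BY+np.pi)%(2*np.pi)-np.pi,4),"rot",np.round(s["tool_rot"],3),"F",np.round(s["ft_force"],1),"M",np.round(s["ft_torque"],2),"q",np.round(s["joints"],2),"t",round(s["t"],2),"w",round(s["gripper_width"],4))
E
python3 - <<'E'
from h import *
boxpose(); tilt("w13")
h=cv2.cvtColor(load("w13")["pixels"],cv2.COLOR_RGB2HSV); print([(r,int(h[r,312:345,1].mean()),int(h[r,312:345,2].mean())) for r in range(196,240,3)])
E
```

```text
grasp in box mm x 69.8 y -0.4 z 215.8 yaw err 0.0048 rot [ 3.141e+00 -1.000e-03  1.649e+00] F [ 0.2 -0.4 -0.7] M [-0.03 -0.17  0.06] q [ 0.78  0.52 -0.39  1.57  0.21  1.1   0.42] t 15.6 w 0.0657
model rows at 0..40deg [np.float64(196.2), np.float64(198.2), np.float64(201.9), np.float64(207.6), np.float64(215.1)]
w13 row 205.5 tilt 0.465 26.6 pos [ 0.4942 -0.3218  0.2418] w 0.0656
[(196, 40, 82), (199, 102, 148), (202, 110, 130), (205, 75, 77), (208, 10, 46), (211, 9, 46), (214, 17, 104), (217, 18, 208), (220, 18, 210), (223, 19, 212), (226, 19, 205), (229, 17, 222), (232, 15, 230), (235, 22, 222), (238, 25, 200)]
```

{"fn": "drive_tool", "kwargs": {
  "moves": [
    [0,0,3,0.005],
    [0,0,4,0],
    [0,0,3.6,0],
    [-0.1,0,2.5,0],
    [-0.8,0,0.6,0],
    [-1.6,0,1.2,0],
    [-1.2,0,0.9,0],
    [-0.4,0,0.3,0],
    [0,0,0,0]
  ]
}}

```text
t: 16.77
ee_pos: [0.4969, -0.364, 0.0807]
tool_rot: [3.141, -0.0, 1.639]
ft_force: [0.0, 0.6, -1.5]
gripper_width: 0.0658
grip_force: 30.0
```

```bash
python3 - <<'E'
from h import *
boxpose()
c=shot("top","t14"); w=shot("wrist","w14"); s=shot("side","s14")
uv=proj(c,[SEAT[0],SEAT[1],.05])[0]; print(uv)
x,y=int(uv[0]),int(uv[1])
a=cv2.resize(c["pixels"][y-30:y+30,x-50:x+50,::-1],(500,300),interpolation=cv2.INTER_CUBIC)
b=cv2.resize(w["pixels"][60:320,140:500,::-1],(415,300))
o=np.zeros((600,800,3),np.uint8); o[:300,:500]=a; o[300:,:415]=b
cv2.imwrite("pics/c14.png",o)
E
```

```text
grasp in box mm x 27.1 y 0.2 z 54.7 yaw err -0.0048 rot [ 3.141 -0.     1.639] F [ 0.   0.6 -1.5] M [ 0.   -0.13  0.03] q [ 0.79  0.74 -0.33  1.67  0.31  0.79  0.39] t 16.77 w 0.0658
[421.29754039 201.40447174]
```

{"fn": "drive_tool", "kwargs": {
  "moves": [
    [-0.4,0,0.3,0],
    [-0.4,0,0.3,0],
    [0,0,0,0]
  ]
}}

```text
t: 17.3
ee_pos: [0.497, -0.3721, 0.0742]
tool_rot: [-3.141, -0.0, 1.639]
ft_force: [0.3, 0.4, -0.9]
gripper_width: 0.0655
grip_force: 30.0
```

{"fn": "drive_tool", "kwargs": {
  "moves": [
    [-0.3,0,0.2,0],
    [-0.2,0,0.2,0],
    [0,0,0,0]
  ]
}}

```text
t: 17.68
ee_pos: [0.4976, -0.3768, 0.0704]
tool_rot: [-3.141, -0.0, 1.639]
ft_force: [0.3, -0.3, -0.8]
gripper_width: 0.066
grip_force: 30.0
```

```bash
python3 -c "
from h import *
boxpose()"
```

```text
grasp in box mm x 14.3 y 0.4 z 44.4 yaw err -0.0046 rot [-3.141 -0.     1.639] F [ 0.3 -0.3 -0.8] M [-0.03 -0.07 -0.  ] q [ 0.8   0.76 -0.32  1.65  0.32  0.79  0.41] t 17.68 w 0.066
```

{"fn": "drive_tool", "kwargs": {
  "moves": [
    [-0.15,0,0.1,0],
    [-0.1,0,0.1,0],
    [0,0,0,0]
  ]
}}

```text
t: 18.05
ee_pos: [0.4979, -0.3791, 0.0686]
tool_rot: [-3.141, -0.0, 1.64]
ft_force: [-0.1, 0.5, -0.4]
gripper_width: 0.0658
grip_force: 30.0
```

{"fn": "drive_tool", "kwargs": {
  "moves": [
    [0,0,0.1,0],
    [0,0,0.1,0],
    [0,0,0,0]
  ]
}}

```text
t: 18.42
ee_pos: [0.4982, -0.3794, 0.0669]
tool_rot: [3.141, 0.001, 1.64]
ft_force: [-0.1, -1.0, 0.3]
gripper_width: 0.0658
grip_force: 30.0
```

```bash
python3 - <<'E'
from h import *
boxpose()
c=shot("wrist","w15"); s=shot("side","s15"); t=shot("top","t15")
b=cv2.resize(c["pixels"][60:330,120:520,::-1],(800,540)); 
o=np.zeros((600,800,3),np.uint8)
o[:300,:445]=cv2.resize(c["pixels"][60:330,120:520,::-1],(445,300))
o[:300,450:]=cv2.resize(t["pixels"][170:240,380:462,::-1],(350,300),interpolation=cv2.INTER_CUBIC)
o[300:,:400]=cv2.resize(s["pixels"][130:220,290:410,::-1],(400,300),interpolation=cv2.INTER_CUBIC)
cv2.imwrite("pics/c15.png",o)
E
```

```text
grasp in box mm x 11.6 y -0.0 z 40.9 yaw err -0.0042 rot [3.141e+00 1.000e-03 1.640e+00] F [-0.1 -1.   0.3] M [-0.16 -0.15 -0.01] q [ 0.81  0.77 -0.32  1.64  0.32  0.78  0.41] t 18.43 w 0.0658
```

View pics/c15.png

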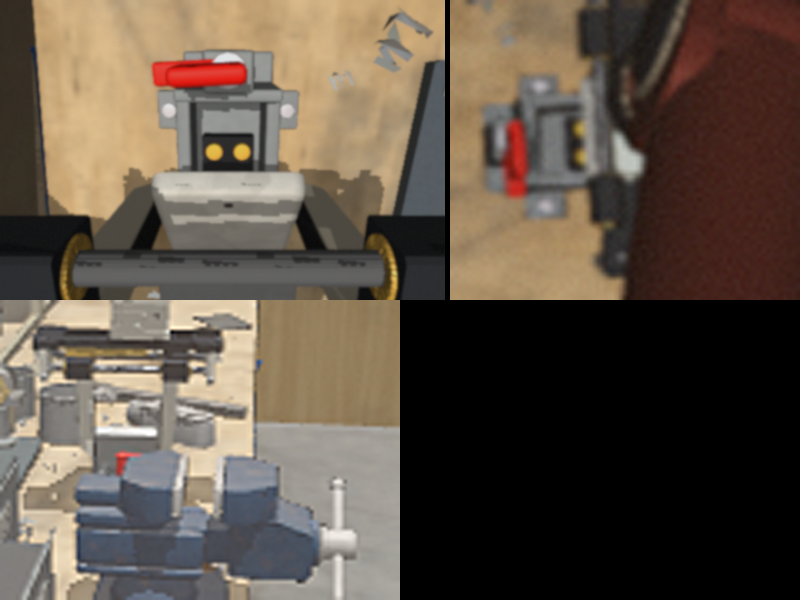

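The picture confirms the raised end clear and square to the box (cover columns 155–305, box centre about 229), with the latch untouched. The low end is under the lip. Next, swing down with a light grip so the cover turns in the pads.

{"fn": "drive_tool", "kwargs": {
  "moves": [
    [0,0,0,0],
    [0.13,0,0.18,0],
    [0.13,0,0.18,0],
    [0.13,0,0.18,0],
    [0.13,0,0.18,0],
    [0,0,0,0]
  ],
  "grip_force": 6
}}

```text
t: 19.32
ee_pos: [0.4975, -0.3735, 0.0592]
tool_rot: [-3.141, -0.001, 1.64]
ft_force: [-0.1, -0.5, -1.7]
gripper_width: 0.066
grip_force: 6.0
```

```bash
python3 - <<'E'
from h import *
boxpose(); tilt("w16")
h=cv2.cvtColor(load("w16")["pixels"],cv2.COLOR_RGB2HSV); print([(r,int(h[r,312:345,1].mean()),int(h[r,312:345,2].mean())) for r in range(190,240,3)])
h=cv2.cvtColor(load("w15")["pixels"],cv2.COLOR_RGB2HSV); print([(r,int(h[r,312:345,1].mean()),int(h[r,312:345,2].mean())) for r in range(190,240,3)])
E
```

```text
grasp in box mm x 17.6 y 0.2 z 33.2 yaw err -0.0038 rot [-3.141e+00 -1.000e-03  1.640e+00] F [-0.1 -0.5 -1.7] M [-0.07 -0.18 -0.04] q [ 0.8   0.77 -0.32  1.66  0.32  0.76  0.4 ] t 19.32 w 0.066
model rows at 0..40deg [np.float64(195.6), np.float64(197.6), np.float64(201.4), np.float64(207.0), np.float64(214.5)]
w16 row 207.5 tilt 0.536 30.7 pos [ 0.4974 -0.3736  0.0592] w 0.0655
[(190, 4, 74), (193, 14, 27), (196, 10, 42), (199, 54, 52), (202, 117, 96), (205, 140, 109), (208, 62, 141), (211, 18, 165), (214, 19, 168), (217, 19, 172), (220, 20, 183), (223, 21, 213), (226, 23, 212), (229, 25, 190), (232, 25, 186), (235, 25, 184), (238, 28, 146)]
[(190, 101, 102), (193, 129, 156), (196, 136, 170), (199, 134, 163), (202, 109, 125), (205, 29, 41), (208, 13, 27), (211, 15, 26), (214, 19, 105), (217, 19, 185), (220, 19, 186), (223, 19, 188), (226, 19, 186), (229, 20, 201), (232, 22, 213), (235, 24, 198), (238, 25, 177)]
```

Tilt is now 30.7°, as planned, with negligible force. Continuing.

{"fn": "drive_tool", "kwargs": {
  "moves": [
    [0.06,0,0.17,0],
    [0.06,0,0.17,0],
    [0.07,0,0.17,0],
    [0.06,0,0.17,0],
    [0.07,0,0.19,0],
    [0.06,0,0.19,0],
    [0.06,0,0.19,0],
    [0.06,0,0.19,0],
    [0,0,0,0]
  ]
}}

```text
t: 20.5
ee_pos: [0.4973, -0.3688, 0.0448]
tool_rot: [-3.142, -0.0, 1.64]
ft_force: [-0.3, 0.2, -0.7]
gripper_width: 0.0659
grip_force: 6.0
```

```bash
python3 - <<'E'
from h import *
boxpose(); tilt("w17")
h=cv2.cvtColor(load("w17")["pixels"],cv2.COLOR_RGB2HSV); print([(r,int(h[r,312:345,1].mean()),int(h[r,312:345,2].mean())) for r in range(181,235,3)])
E
```

```text
grasp in box mm x 22.3 y 0.1 z 18.8 yaw err -0.0041 rot [-3.142 -0.     1.64 ] F [-0.3  0.2 -0.7] M [ 0.15 -0.15 -0.06] q [ 0.79  0.79 -0.31  1.68  0.33  0.73  0.38] t 20.5 w 0.0659
model rows at 0..40deg [np.float64(195.6), np.float64(197.5), np.float64(201.3), np.float64(207.0), np.float64(214.4)]
w17 row 169.5 tilt -0.108 -6.2 pos [ 0.4972 -0.3688  0.0449] w 0.0657
[(181, 6, 129), (184, 5, 139), (187, 5, 139), (190, 6, 139), (193, 5, 139), (196, 5, 131), (199, 7, 94), (202, 19, 127), (205, 19, 133), (208, 19, 144), (211, 22, 162), (214, 25, 191), (217, 25, 196), (220, 25, 193), (223, 25, 193), (226, 25, 187), (229, 29, 162), (232, 28, 170)]
```

The edge row of about 199.5 means roughly 15°, as planned. Lowering to flat.

{"fn": "drive_tool", "kwargs": {
  "moves": [
    [0.06,0,0.17,0],
    [0.06,0,0.17,0],
    [0.06,0,0.17,0],
    [0.06,0,0.17,0],
    [0.02,0,0.17,0],
    [0.02,0,0.17,0],
    [0.02,0,0.15,0],
    [0.02,0,0.15,0],
    [0,0,0,0]
  ]
}}

```text
t: 21.68
ee_pos: [0.497, -0.366, 0.0328]
tool_rot: [-3.141, 0.001, 1.64]
ft_force: [-1.3, -0.3, 5.5]
gripper_width: 0.0659
grip_force: 6.0
```

```bash
python3 - <<'E'
from h import *
boxpose(); c=shot("wrist","w18")
h=cv2.cvtColor(load("w18")["pixels"],cv2.COLOR_RGB2HSV); print([(r,int(h[r,312:345,1].mean()),int(h[r,312:345,2].mean())) for r in range(175,235,3)])
edges("w18",(0,3,6))
E
```

```text
grasp in box mm x 25.1 y 0.2 z 6.8 yaw err -0.0043 rot [-3.141e+00  1.000e-03  1.640e+00] F [-1.3 -0.3  5.5] M [-0.04  0.27  0.01] q [ 0.78  0.8  -0.3   1.69  0.34  0.7   0.37] t 21.68 w 0.0659
[(175, 230, 209), (178, 239, 197), (181, 191, 148), (184, 10, 108), (187, 6, 112), (190, 5, 124), (193, 6, 134), (196, 6, 113), (199, 17, 94), (202, 19, 108), (205, 22, 138), (208, 24, 184), (211, 20, 207), (214, 25, 198), (217, 25, 198), (220, 24, 197), (223, 28, 173), (226, 29, 168), (229, 26, 190), (232, 26, 195)]
0 [np.float64(195.5), np.float64(128.6), np.float64(201.3), np.float64(136.8)]
3 [np.float64(195.9), np.float64(129.8), np.float64(202.8), np.float64(138.0)]
6 [np.float64(196.4), np.float64(131.0), np.float64(204.5), np.float64(139.2)]
```

{"fn": "drive_tool", "kwargs": {
  "moves": [
    [0,0,0.1,0],
    [0,0,0.1,0],
    [0,0,0,0],
    [0,0,0,0]
  ]
}}

```text
t: 22.22
ee_pos: [0.497, -0.3661, 0.0312]
tool_rot: [-3.142, 0.001, 1.64]
ft_force: [-3.3, 0.2, 7.7]
gripper_width: 0.0661
grip_force: 6.0
```

```bash
python3 - <<'E'
from h import *
boxpose(); c=shot("wrist","w19")
h=cv2.cvtColor(load("w19")["pixels"],cv2.COLOR_RGB2HSV); print([(r,int(h[r,312:345,1].mean()),int(h[r,312:345,2].mean())) for r in range(190,214,2)])
E
```

```text
grasp in box mm x 25.0 y 0.2 z 5.2 yaw err -0.0044 rot [-3.142e+00  1.000e-03  1.640e+00] F [-3.3  0.2  7.7] M [-0.01  0.41  0.06] q [ 0.78  0.8  -0.3   1.69  0.34  0.7   0.37] t 22.23 w 0.0661
[(190, 5, 121), (192, 5, 133), (194, 6, 133), (196, 6, 121), (198, 7, 89), (200, 17, 95), (202, 20, 104), (204, 19, 116), (206, 22, 138), (208, 24, 169), (210, 24, 195), (212, 21, 205)]
```

The cover is pressed on the rails (grasp 5.2 mm above the rim, about 8 N). Release gently and rise.

{"fn": "drive_tool", "kwargs": {
  "moves": [
    [0,0,-0.1,0],
    [0,0,0,0],
    [0,0,0,0],
    [0,0,0,0],
    [0,0,0,0]
  ],
  "claw": 0
}}

```text
t: 22.9
ee_pos: [0.497, -0.3656, 0.0307]
tool_rot: [-3.141, -0.0, 1.64]
ft_force: [0.2, 0.1, 0.4]
gripper_width: 0.0932
grip_force: 0.0
```

{"fn": "drive_tool", "kwargs": {
  "moves": [
    [0,0,-2,0],
    [0,0,-4,0],
    [0,0,-4,0],
    [0,0,-4,0],
    [0,0,-3,0],
    [0,0,0,0],
    [0,0,0,0]
  ]
}}

```text
t: 23.78
ee_pos: [0.4962, -0.3654, 0.1996]
tool_rot: [-3.14, -0.001, 1.64]
ft_force: [-0.1, -0.3, 0.4]
gripper_width: 0.0929
grip_force: 0.0
```

```bash
python3 - <<'E'
from h import *
boxpose(); c=shot("wrist","w20"); h=cv2.cvtColor(c["pixels"],cv2.COLOR_RGB2HSV)
ex=np.array([np.cos(BY),np.sin(BY)]); ey=np.array([-ex[1],ex[0]])
P=lambda x,y,z: [*(SEAT+x*ex+y*ey),z]
print("pred corners closed",proj(c,[P(x,y,.055) for x,y in((.0535,.033),(.0535,-.033),(-.042,-.033),(-.042,.033))]).round(1).tolist())
print("latch pred hinge",proj(c,P(.074,0,.09)).round(1))
# profile along the midline (box x) and across it
for x in np.arange(-.06,.075,.003):
    u,v=proj(c,P(x,.012,.055))[0]; 
    if v<399: print(round(x*1e3),h[int(v),int(u),1:].tolist(),end=" ")
print()
for xx in (.0,.035):
    for y in np.arange(-.045,.046,.003):
        u,v=proj(c,P(xx,y,.055))[0]
        if v<399: print(round(y*1e3),h[int(v),int(u),1:].tolist(),end=" ")
    print()
m=((h[...,1]>170)&((h[...,0]<8)|(h[...,0]>172))&(h[...,2]>90)).astype(np.uint8)
k=max(cv2.findContours(m,0,1)[0],key=cv2.contourArea); b=cv2.boxPoints(cv2.minAreaRect(k)); w=ray(c,b,.09)[:,:2]-SEAT
print("red px",b.round(0).tolist(),"box mm",np.c_[w@ex,w@ey].round(4).tolist())
E
```

```text
grasp in box mm x 25.8 y 0.9 z 173.6 yaw err -0.0042 rot [-3.14e+00 -1.00e-03  1.64e+00] F [-0.1 -0.3  0.4] M [-0.02 -0.03 -0.03] q [ 0.82  0.6  -0.38  1.54  0.24  1.04  0.45] t 23.77 w 0.0929
pred corners closed [[293.6, 151.7], [359.2, 151.4], [357.0, 239.1], [296.3, 239.2]]
latch pred hinge [[326.4 134. ]]
-60 [8, 93] -57 [6, 92] -54 [5, 93] -51 [3, 93] -48 [5, 95] -45 [12, 83] -42 [24, 126] -39 [29, 133] -36 [25, 134] -33 [27, 132] -30 [25, 131] -27 [26, 157] -24 [27, 217] -21 [25, 203] -18 [25, 134] -15 [25, 135] -12 [26, 195] -9 [23, 219] -6 [23, 223] -3 [22, 224] 0 [23, 223] 3 [22, 221] 6 [25, 222] 9 [23, 223] 12 [23, 224] 15 [20, 226] 18 [22, 224] 21 [23, 225] 24 [22, 225] 27 [19, 229] 30 [20, 229] 33 [21, 226] 36 [20, 228] 39 [19, 230] 42 [17, 231] 45 [17, 231] 48 [12, 228] 51 [20, 137] 54 [8, 100] 57 [3, 94] 60 [4, 132] 63 [3, 86] 66 [117, 116] 69 [230, 228] 72 [187, 233] 
-45 [94, 209] -42 [100, 210] -39 [105, 214] -36 [103, 216] -33 [83, 179] -30 [25, 185] -27 [22, 224] -24 [23, 224] -21 [26, 219] -18 [26, 218] -15 [27, 219] -12 [27, 219] -9 [24, 222] -6 [23, 224] -3 [24, 224] 0 [25, 222] 3 [25, 222] 6 [24, 222] 9 [23, 223] 12 [23, 223] 15 [21, 227] 18 [19, 228] 21 [18, 230] 24 [16, 229] 27 [17, 228] 30 [23, 218] 33 [81, 194] 36 [105, 208] 39 [105, 211] 42 [102, 212] 45 [99, 209] 
-45 [100, 209] -42 [102, 214] -39 [101, 219] -36 [101, 220] -33 [85, 183] -30 [25, 202] -27 [20, 229] -24 [19, 230] -21 [19, 231] -18 [15, 231] -15 [15, 232] -12 [14, 231] -9 [19, 228] -6 [21, 226] -3 [21, 228] 0 [17, 231] 3 [13, 232] 6 [12, 232] 9 [17, 229] 12 [20, 226] 15 [21, 226] 18 [21, 227] 21 [19, 229] 24 [19, 231] 27 [21, 230] 30 [28, 213] 33 [82, 196] 36 [100, 212] 39 [98, 213] 42 [100, 211] 45 [102, 210] 
red px [[289.0, 126.0], [334.0, 126.0], [334.0, 138.0], [289.0, 138.0]] box mm [[0.081, 0.0327], [0.0809, -0.0066], [0.0705, -0.0067], [0.0706, 0.033]]
```

The cover lies flat and centred: edges at ±32.5 mm across and the latch-side end at about +50 mm, so its centre is within limits. Now the latch: turn the wrist back and come over the wing, part-open.

{"fn": "drive_tool", "kwargs": {
  "moves": [
    [2.5,-0.4,0,0],
    [2.4,-0.4,0,0],
    [0,0,0,0.174],
    [0,0,0,0.174],
    [0,0,0,0.174],
    [0,0,0,0.174],
    [0,0,0,0.174],
    [0,0,0,0.174],
    [0,0,0,0.174],
    [0,0,0,0.174],
    [0,0,0,0.175],
    [0,0,0,0]
  ],
  "claw": 145
}}

```text
t: 25.32
ee_pos: [0.485, -0.3168, 0.1993]
tool_rot: [-3.14, 0.003, 0.075]
ft_force: [-0.4, 0.4, -0.1]
gripper_width: 0.04
grip_force: 0.0
```

```bash
python3 - <<'E'
from h import *
boxpose(); c=shot("wrist","w21"); h=cv2.cvtColor(c["pixels"],cv2.COLOR_RGB2HSV)
ex=np.array([np.cos(BY),np.sin(BY)]); ey=np.array([-ex[1],ex[0]])
m=((h[...,1]>170)&((h[...,0]<8)|(h[...,0]>172))&(h[...,2]>60)).astype(np.uint8); m[150:330]=m[150:330]; 
k=max(cv2.findContours(m,0,1)[0],key=cv2.contourArea); b=cv2.boxPoints(cv2.minAreaRect(k)); w=ray(c,b,.09)[:,:2]-SEAT
print("red px",b.round(0).tolist(),"box m",np.c_[w@ex,w@ey].round(4).tolist())
from cell import monitor; print(np.round(monitor.get_state()["ee_pos"],4))
E
```

```text
grasp in box mm x 75.0 y 8.5 z 173.3 yaw err -1.5689 rot [-3.14e+00  3.00e-03  7.50e-02] F [-0.4  0.4 -0.1] M [-0.   -0.02  0.02] q [ 0.51  0.52  0.04  1.66 -0.02  0.96 -0.93] t 25.32 w 0.04
red px [[69.0, 0.0], [92.0, 0.0], [92.0, 78.0], [69.0, 78.0]] box m [[0.2757, -0.1445], [0.2575, -0.1445], [0.2692, -0.0866], [0.2885, -0.0865]]
[ 0.4851 -0.3169  0.1996]
```

```bash
python3 - <<'E'
from h import *
c=load("w21"); h=cv2.cvtColor(c["pixels"],cv2.COLOR_RGB2HSV)
ex=np.array([np.cos(BY),np.sin(BY)]); ey=np.array([-ex[1],ex[0]])
print(proj(c,[[*(SEAT+.074*ex+y*ey),.09] for y in(-.008,.026)]).round(1).tolist())
m=((h[...,1]>150)&((h[...,0]<8)|(h[...,0]>172))&(h[...,2]>60)).astype(np.uint8)
for k in cv2.findContours(m,0,1)[0]:
    if cv2.contourArea(k)>40:
        b=cv2.boxPoints(cv2.minAreaRect(k)); w=ray(c,b,.09)[:,:2]-SEAT; print(b.round(0).tolist(),np.c_[w@ex,w@ey].round(4).tolist())
E
```

```text
[[324.7, 170.5], [324.6, 206.1]]
[[318.0, 167.0], [329.0, 167.0], [331.0, 207.0], [320.0, 207.0]] [[0.0797, -0.011], [0.0701, -0.0114], [0.0683, 0.0268], [0.0783, 0.0273]]
[[69.0, 0.0], [92.0, 0.0], [92.0, 78.0], [69.0, 78.0]] [[0.2757, -0.1445], [0.2575, -0.1445], [0.2692, -0.0866], [0.2885, -0.0865]]
```

The wing shows at pixels (318–331, 167–207), with its centre at box (74, 8) mm, where it should be. Descend and grip.

{"fn": "drive_tool", "kwargs": {
  "moves": [
    [0,0.1,3,0],
    [0,0,4,0],
    [0,0,3.4,0],
    [0,0,2,0],
    [0,0,1,0],
    [0,0,0,0]
  ]
}}

```text
t: 26.12
ee_pos: [0.4854, -0.3182, 0.0663]
tool_rot: [-3.141, 0.001, 0.074]
ft_force: [0.3, 0.4, -0.1]
gripper_width: 0.0401
grip_force: 0.0
```

{"fn": "drive_tool", "kwargs": {
  "moves": [
    [0,0,0,0],
    [0,0,0,0],
    [0,0,0,0],
    [0,0,0,0]
  ],
  "claw": 255,
  "grip_force": 15
}}

```text
t: 26.62
ee_pos: [0.4859, -0.3155, 0.0673]
tool_rot: [-3.137, 0.001, 0.075]
ft_force: [-0.2, 5.1, 4.9]
gripper_width: 0.0087
grip_force: 14.9
```

{"fn": "drive_tool", "kwargs": {
  "moves": [
    [0.01,0.15,0,-0.17],
    [0.01,0.15,0,-0.17],
    [0.01,0.15,0,-0.17],
    [0.01,0.15,0,-0.17],
    [0.01,0.15,0,-0.17],
    [0.01,0.15,0,-0.17],
    [0,0,0,0]
  ]
}}

```text
t: 27.5
ee_pos: [0.4901, -0.3219, 0.0673]
tool_rot: [-3.138, -0.004, 1.096]
ft_force: [-2.3, 6.5, 5.5]
gripper_width: 0.0088
grip_force: 15.0
```

{"fn": "drive_tool", "kwargs": {
  "moves": [
    [0.01,0.15,0,-0.17],
    [0.01,0.15,0,-0.17],
    [0.01,0.15,0,-0.17],
    [0,0.03,0,-0.04],
    [0,0,0,0],
    [0,0,0,0]
  ]
}}

```text
t: 28.25
ee_pos: [0.4942, -0.3227, 0.0673]
tool_rot: [-3.139, -0.006, 1.644]
ft_force: [-2.7, 6.7, 6.1]
gripper_width: 0.009
grip_force: 15.0
```

```bash
python3 -c "
from h import *
boxpose()"
```

```text
grasp in box mm x 68.5 y -0.2 z 41.3 yaw err -0.0001 rot [-3.139 -0.006  1.644] F [-2.7  6.7  6.1] M [ 1.44  0.54 -0.19] q [ 0.8   0.74 -0.42  1.74  0.41  0.75  0.25] t 28.25 w 0.009
```

{"fn": "drive_tool", "kwargs": {
  "moves": [
    [0,0,0,0],
    [0,0,0,0],
    [0,0,0,0],
    [0,0,0,0]
  ],
  "claw": 145
}}

```text
t: 28.75
ee_pos: [0.4949, -0.3271, 0.0668]
tool_rot: [-3.142, 0.0, 1.642]
ft_force: [-0.0, 0.1, -0.7]
gripper_width: 0.0393
grip_force: 0.0
```

{"fn": "drive_tool", "kwargs": {
  "moves": [
    [0,0,-2,0],
    [0,0,-3,0],
    [0,0,-4,0],
    [0,0,-4,0],
    [0,0,-2,0],
    [0,0,0,0],
    [0,0,0,0]
  ]
}}

```text
t: 29.62
ee_pos: [0.4942, -0.3266, 0.2156]
tool_rot: [-3.14, -0.001, 1.643]
ft_force: [-0.8, -0.1, -0.1]
gripper_width: 0.0403
grip_force: 0.0
```

```bash
python3 - <<'E'
from h import *
boxpose(); c=shot("wrist","w22"); h=cv2.cvtColor(c["pixels"],cv2.COLOR_RGB2HSV)
ex=np.array([np.cos(BY),np.sin(BY)]); ey=np.array([-ex[1],ex[0]])
P=lambda x,y,z: [*(SEAT+x*ex+y*ey),z]
m=((h[...,1]>150)&((h[...,0]<8)|(h[...,0]>172))&(h[...,2]>60)).astype(np.uint8)
for k in cv2.findContours(m,0,1)[0]:
    if cv2.contourArea(k)>40:
        b=cv2.boxPoints(cv2.minAreaRect(k)); w=ray(c,b,.09)[:,:2]-SEAT; print(b.round(0).tolist(),np.c_[w@ex,w@ey].round(4).tolist())
for yy in(-.02,.02):
    for x in np.arange(-.06,.066,.003):
        u,v=proj(c,P(x,yy,.055))[0]
        if v<399: print(round(x*1e3),h[int(v),int(u),2],end=" ")
    print()
for xx in (.0,.03):
    for y in np.arange(-.042,.043,.003):
        u,v=proj(c,P(xx,y,.055))[0]
        if v<399: print(round(y*1e3),h[int(v),int(u),1],end=" ")
    print()
E
```

```text
grasp in box mm x 64.6 y 0.1 z 189.6 yaw err -0.0012 rot [-3.140e+00 -1.000e-03  1.643e+00] F [-0.8 -0.1 -0.1] M [-0.01 -0.06  0.01] q [ 0.85  0.57 -0.5   1.59  0.3   1.06  0.34] t 29.62 w 0.0403
[[321.0, 162.0], [330.0, 162.0], [330.0, 199.0], [321.0, 199.0]] [[0.0851, 0.0044], [0.085, -0.0041], [0.0482, -0.0043], [0.0482, 0.0046]]
-60 102 -57 101 -54 101 -51 102 -48 98 -45 96 -42 146 -39 148 -36 146 -33 147 -30 146 -27 145 -24 149 -21 148 -18 146 -15 147 -12 150 -9 152 -6 151 -3 147 0 149 3 153 6 151 9 181 12 231 15 164 18 156 21 187 24 243 27 244 30 245 33 244 36 245 39 245 42 245 45 245 48 230 51 150 54 116 57 127 60 168 63 180 
-60 104 -57 104 -54 104 -51 105 -48 100 -45 95 -42 142 -39 144 -36 146 -33 148 -30 152 -27 150 -24 149 -21 151 -18 152 -15 154 -12 153 -9 152 -6 151 -3 153 0 160 3 161 6 159 9 157 12 151 15 151 18 150 21 152 24 157 27 159 30 240 33 241 36 242 39 243 42 243 45 243 48 235 51 174 54 102 57 99 60 155 63 174 
-42 43 -39 106 -36 102 -33 77 -30 28 -27 25 -24 23 -21 25 -18 27 -15 26 -12 26 -9 27 -6 26 -3 27 0 25 3 24 6 25 9 23 12 25 15 25 18 24 21 24 24 22 27 23 30 26 33 87 36 106 39 105 42 47 
-42 100 -39 102 -36 103 -33 91 -30 22 -27 15 -24 15 -21 15 -18 12 -15 12 -12 12 -9 15 -6 16 -3 15 0 18 3 19 6 15 9 16 12 14 15 15 18 16 21 16 24 15 27 15 30 26 33 93 36 97 39 102 42 104
```

The latch's red mask lies along the box axis (x 48 to 85 mm, within ±4.5 mm of the centreline), so it is fully turned over the cover. The cover is flat and centred, and the robot is clear. Handing in.

```bash
python3 -c "
from cell import ticket
print(ticket.finish_job())"
```

```text
the job is handed in; nothing more can be done
None
```

I handed the job in at about 30 s of the 69 s allowed, with the cover hooked under the lip and lying flat on the rim, the red latch turned fully over it and the robot clear. The hand-in returned no verdict, and I did not re-measure the bystanders at the end.

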